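Crank-test a control card

TASK

Lift the tall narrow card up out of its slot in the card rack, stand it fully home in the slot of the bench tester and let go of it. Then turn the tester's dial with the gripper clockwise from off, past its two clicks, to the third position at the end stop, and hold it there against its spring: finish while still holding the dial at the third position. Leave the two wide cards in the rack and everything else on the table where it is.

Things in the scene. Friction and masses are not known exactly. Their poses are not given: they have to be found in the camera images.
- tall_card: The control card to be tested: a flat green rigid card 70 mm wide, 112 mm tall, 8 mm thick, 0.08 to 0.17 kg, the narrow and tall one of three cards standing on edge in the rack. Origin: middle of its bottom edge; z up to its top edge, y along its width, x across its thickness. Top and bottom matter, the two faces are alike.
- wide_card_a: A green card 104 mm wide, 76 mm tall, 8 mm thick, standing in another slot of the rack; to be left there. Origin: middle of its bottom edge, z up, y along its width.
- wide_card_b: A second such wide, low card (104 x 76 x 8 mm); to be left in its slot of the rack. Origin as for the other.
- rack: Grey sheet-metal card rack, fixed to the table, 170 x 124 mm (x, y), 42 mm high. Three slots along its y, at x = -50, 0 and +50 mm, each 11 mm wide and 112 mm long; slot floors 8 mm above the table, slots 34 mm deep, open at the top. Origin: centre of the underside, z up. It may stand to the left or to the right of the tester.
- tester: Bench tester, fixed to the table: a box 160 x 250 mm (x, y), 70 mm high, with a flat top holding the card slot at y = +65 mm and the dial at y = -60 mm (both at x = 0), a flat gauge and lamps. Origin: centre of the underside, z up; the robot's side is its -x.
- card_slot (a point): Centre of the mouth of the tester's card slot, level with the tester's top (70 mm above the table). Opening 75 mm along y by 13 mm along x, chamfered, 36 mm deep. z up. A card standing in it fits either way round; 76 mm of the tall card then stands out.
- dial_grip (a point): A point on the dial's axis, in the middle of its grip bar's height, 94.5 mm above the table; it turns with the dial. The black dial has a skirt 54 mm across and on it an upright grip bar 50 mm long (along this frame's x), 14 mm thick (y), from 78 to 107 mm above the table, flat sides, a white line on its +x end. z up.
- dial (a joint): Dial angle in rad: 0 = off (as at the start), grows clockwise seen from above. Positions (white marks on the tester's top): off 0, first about 0.4 (rests at 0.35), second about 0.8 (rests at 0.75), third 1.2 with the longest mark, which is at the end stop. First and second are clicks where the dial stays when let go; the third is sprung and returns to the second when let go. Turning takes up to about 0.3 N m over a click and 0.16 N m to hold the third position.
- spray_can: Can, 56 mm diameter, 150 mm high; bystander. Origin: centre of its underside.
- jar: Brown jar, 64 mm diameter, 90 mm high; bystander. Origin: centre of its underside.
- bearing: Steel bearing ring, 40 mm outside, 18 mm hole, 14 mm high, lying flat on the tester's top near its -x edge, between slot and dial; bystander. Origin: centre of its underside.
- spanner: Steel spanner, 170 mm long, lying flat along its x; bystander.
- parts_carton: Cardboard box 100 x 140 x 70 mm (x, y, z); bystander. Origin: centre of its underside.
- mug: White mug, 80 mm diameter, 90 mm high, handle at its +y; bystander. Origin: centre of its underside.
- screwdriver: Screwdriver, 190 mm long, lying along its x; bystander.
There are look-alikes about, which are no part of the job. What is shaped like the tall_card but red is not meant. Several things look just like the rack: the one meant starts farthest to the robot's right.

How it is judged:
On the way, in this order (a step that is already met when the one before it is completed fails the run):
1. the tall card is gripped and lifted clear of the rack, the dial still off (z of tall_card in the frame of rack above 0.05 m and contact force between the fingers and tall_card above 0.5 N and value of joint dial below 0.2 rad), for 0.1 s.
2. the tall card stands fully home in the tester's slot and is let go, the dial still off (x of tall_card in the frame of card_slot between -0.008 and 0.008 m and y of tall_card in the frame of card_slot between -0.009 and 0.009 m and z of tall_card in the frame of card_slot below -0.029 m and angle between tall_card's own z axis and vertical below 0.2 rad and contact force between the fingers and tall_card below 0.1 N and value of joint dial below 0.2 rad), for 0.2 s.
3. the dial is held by the gripper at the third position (value of joint dial above 1.08 rad and contact force between the fingers and tester above 0.5 N), for 0.3 s.
At the end, for the whole second after the job is handed in: Dial still and held by the gripper (over 0.5 N) above 1.08 rad; tall card, untouched, in the tester slot: within 8 mm (x) and 9 mm (y) of its middle, bottom edge over 29 mm below the tester top, tilt under 0.2 rad; nothing else moved over 30 mm (all of step 3 and x of tall_card in the frame of card_slot between -0.008 and 0.008 m and y of tall_card in the frame of card_slot between -0.009 and 0.009 m and z of tall_card in the frame of card_slot below -0.029 m and angle between tall_card's own z axis and vertical below 0.2 rad and contact force between the fingers and tall_card below 0.1 N and velocity of joint dial between -0.1 and 0.1 rad/s); the arm keeps its last pose, push and grip.
It fails at once if a wide card is moved by more than 30 mm (distance of any of wide_card_a, wide_card_b from where it was at the start of the episode above 0.03 m).
It fails at once if another thing on the table is moved by more than 30 mm (distance of any of spray_can, jar, bearing, spanner, parts_carton, mug, screwdriver from where it was at the start of the episode above 0.03 m).
It also fails if it takes over 58 s, if anything falls off the work surface, if the arm or the gripper's body presses on something with over 40 N, if the wrist force passes 120 N, or if a joint passes its speed limit or range.

ROBOT

A 7-joint arm with a two-finger parallel gripper is mounted at the origin on the work surface. World frame = base frame: x ahead of the robot, y to its left, z up, the work surface at z = 0. Lengths are in m, angles in rad, forces in N, time in s.
With the tool pointing down it reaches from about 0.425 to 0.95 m from the base axis. Payload 16.7 kg.
Tool frame: the origin (TCP) lies midway between the tips of the shut fingers; the grasp point (between the pads) lies 19 mm behind it; z points along the fingers, y is the line along which they close (so a half turn about z gives the same grasp; the last joint's range is limited). The gripper opens to 94 mm and grips with 3 to 60 N. Pads are 16 mm wide; open, the fingers measure 119 mm over their backs; the gripper's body (75 mm by 177 mm) begins 78 mm behind the grasp point.
Start: joints at [-1.488, 0.426, 0.074, 1.606, -0.034, 1.111, -0.067], TCP at [0.155, 0.657, 0.205] pointing down, gripper open.
Joint ranges: [-2.85, 2.85], [-0.5, 2.14], [-1.23, 1.37], [0.21, 2.46], [-1.02, 4.16], [0.16, 2.05], [-2.73, 2.73]. Speed limits (rad/s): [1.89, 1.89, 2.39, 2.39, 3.01, 3.01, 3.01].

INTERFACE

Orientations are given as a 3x3 rotation matrix whose columns are the frame's x, y, z axes.
In Python, from cell import bot, viewer gives the robot as it stands.
- The arm moves only by the tool send_rows, never from a script. Its argument "increments" is a list of rows, each an object of numbers: "ax", "ay", "az": the turn, a rotation vector about the tool's x, y, z in degrees; "dx", "dy", "dz": the shift along the tool's x, y, z in m; "jaw": the finger opening in m, from 0 to 0.094. In form: [{"ax": .., "ay": .., "az": .., "dx": .., "dy": .., "dz": .., "jaw": ..}, ...]. A call has 1 to 12 rows; each row shifts and turns the commanded pose from where the row before left it, along the tool's axes as they then stand; what a row does not reach is not made up. A row lasts 1/10 s, in which the tool goes at most 50 mm and 8.59 degrees, less where a joint would pass 70% of its speed; a pose out of reach is approached as far as the arm can. A call with a gripper value outside its range is refused whole. The fingers move at their own pace and stop on an object; "force" is the grip in N (left out, the last holds). Time passes only in rows, so rows that do not move let the fingers close. It gives the time, the measured TCP pose, the force, the opening and the grip force at its end, in the units of the state.
- bot.get_obs(): the state, without advancing time (a new reading comes with each control period).
- viewer.grab_frame(name): name is "side" or "top" or "wrist"; returns (picture, depth): 420x560x3 uint8, red, green, blue; 420x560 float32, m along the optical axis (not along the pixel's ray), 0 where there is no reading.
- viewer.camera_params(name): a dict with "fx", "fy", "cx", "cy" (pixels), "k1" (the pictures are not rectified: a ray, as slopes to the right and down, at radius r is drawn at 1 + k1 r^2 times it, then the intrinsics apply), "R" (3x3) and "t" (3): a world point X has camera coordinates R X + t; the wrist camera has in their place "tool_from_camera" (4x4, takes a point from camera to tool coordinates, whose origin is the TCP and whose axes are the flange's). Camera axes: x right, y down, z forward; pixel columns grow to the right and rows downward; lengths in m; the calibration is good to about 2 mm. A picture is of the moment at which its call begins: read the wrist's pose just before it. camera_params takes no time and is no camera call.
- bot.sign_off(): hands the job in; it is judged then, once.
The state is a dict: "time": time; "qpos": joint angles; "dq": joint speeds; "joint_torque": joint torques, N m; "tool_pos": TCP position; "tool_rot": TCP orientation; "contact_force": force on the tool from outside, world axes, zero at the start; "ft_torque": the same for the moment, N m; "finger_gap": finger opening in m; "gripper_force": force on a finger pad.
Only numpy, scipy, OpenCV 4.12 (cv2) and the standard library are available. Lean on these libraries where they do the work, as an engineer would, in place of code of your own. Each camera call takes 0.05 s, during which the arm holds its last target. There are 200 camera calls.

## Working session

There is one attempt and no reset: what is moved stays moved. The work goes in short steps, Python scripts to look and compute and a tool call to move; the robot and the scene stay as the last step left them, time stands still between calls to the robot, and variables do not carry over. Pictures are saved under pics/ and viewed, at most 10 in all, crops included, and the job is handed in when it is done.

Besides the shell and the picture viewer there is one more tool, called as name(argument=value, ...) on one line, values as JSON. send_rows: Moves the arm, as the interface text tells. Its arguments: {"type":"object","properties":{"increments":{"type":"array"},"force":{"type":"number"}},"required":["increments"]}

```bash
mkdir -p pics; ls; cat > h.py <<'E'
import numpy as np, cv2
from cell import bot, viewer
def und(c,u,v):
    xd=np.array([(u-c['cx'])/c['fx'],(v-c['cy'])/c['fy']]); x=xd.copy()
    for _ in range(20): x=xd/(1+c['k1']*(x@x))
    return x
def cam(name,o=None):
    c=viewer.camera_params(name)
    if 'R' in c: R=np.array(c['R']).T; return c,R,-R@np.array(c['t'])
    T=np.array(c['tool_from_camera']); o=o or bot.get_obs(); Rt=np.array(o['tool_rot'])
    return c,Rt@T[:3,:3],Rt@T[:3,3]+np.array(o['tool_pos'])
def plane(C,u,v,z):
    c,R,p=C; d=R@np.r_[und(c,u,v),1]; return p+d*(z-p[2])/d[2]
def pt(C,u,v,dep):
    c,R,p=C; return p+R@(np.r_[und(c,u,v),1]*dep[int(v),int(u)])
def proj(C,X):
    c,R,p=C; x=R.T@(np.array(X)-p); s=x[:2]/x[2]; s=s*(1+c['k1']*(s@s)); return s*[c['fx'],c['fy']]+[c['cx'],c['cy']]
E
python3 - <<'E'
from h import *
ims={}
for n in ['top','side']:
    im,d=viewer.grab_frame(n); np.savez('f_'+n,im=im,d=d); cv2.imwrite(f'pics/{n}0.png',im[...,::-1])
    C=cam(n); print(n,C[2].round(3),C[1].round(2).tolist())
o=bot.get_obs(); print(o['time'],o['tool_pos'],o['tool_rot'])
E
```

```text
pics
top [0.295 0.005 1.469] [[0.02, -0.99, 0.17], [-1.0, -0.03, -0.02], [0.02, -0.16, -0.99]]
side [ 0.033 -0.889  0.995] [[0.86, -0.35, 0.37], [-0.51, -0.57, 0.64], [-0.02, -0.74, -0.67]]
0.1 [0.15499219 0.65655435 0.20484594] [[-9.73246112e-01  2.29765024e-01 -1.99353356e-04]
 [ 2.29765100e-01  9.73245432e-01 -1.15235897e-03]
 [-7.07520433e-05 -1.16733333e-03 -9.99999316e-01]]
```

View pics/top0.png

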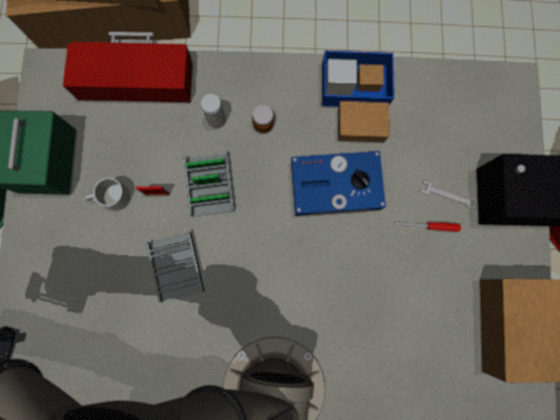

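View pics/side0.png

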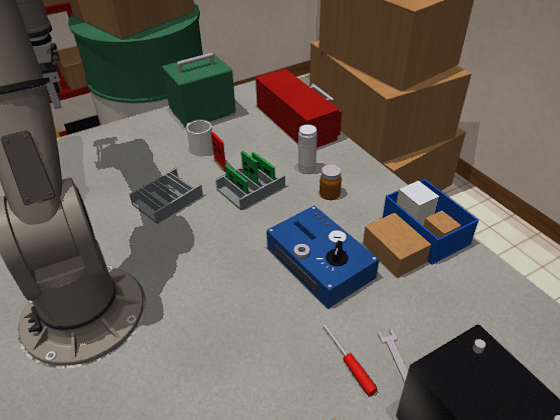

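Racks in the top view: one at (210,183) holding three green cards, and an empty one at (176,265). The first has the larger column, so it stands farther to the robot's right and is the one meant. The red look-alike is at (153,188). The tester is at (338,183), its slot at (315,184) and its dial at (360,180). I'll measure these and confirm in one crop.

```bash
python3 - <<'E'
from h import *
f=np.load('f_top.npz'); im,d=f['im'],f['d']; C=cam('top')
cv2.imwrite('pics/crop1.png',cv2.resize(im[135:225,140:260],None,fx=6,fy=6,interpolation=cv2.INTER_CUBIC)[...,::-1])
h=cv2.cvtColor(im,cv2.COLOR_RGB2HSV)
def blobs(m,mn,box):
    M=np.zeros_like(m);x0,y0,x1,y1=box;M[y0:y1,x0:x1]=m[y0:y1,x0:x1]
    n,l,s,c=cv2.connectedComponentsWithStats(M)
    for i in range(1,n):
        if s[i,4]>=mn:
            ys,xs=np.where(l==i); P=np.array([pt(C,x,y,d) for x,y in zip(xs,ys)]); r=cv2.minAreaRect(np.c_[xs,ys].astype(np.float32))
            z=np.percentile(P[:,2],95); T=P[P[:,2]>z-.015]
            print(s[i],c[i].round(1),'z95',z.round(3),'top pts',len(T),'mean',T.mean(0).round(3),'min',T.min(0).round(3),'max',T.max(0).round(3))
g=cv2.inRange(h,(45,100,40),(80,255,255)); print('green'); blobs(g,15,(180,140,240,220))
b=cv2.inRange(h,(100,100,40),(125,255,255)); print('blue'); blobs(b,300,(280,140,400,225))
m=np.zeros_like(b);m[140:225,280:400]=b[140:225,280:400]
c=max(cv2.findContours(m,0,2)[0],key=cv2.contourArea); r=cv2.minAreaRect(c); print(r); 
for q in cv2.boxPoints(r): print(plane(C,*q,.07).round(3))
E
```

```text
green
[186 159  38   9 166] [203.7 162.5] z95 0.087 top pts 136 mean [0.611 0.207 0.082] min [0.601 0.156 0.072] max [0.621 0.258 0.089]
[192 174  29  10 129] [205.6 177.6] z95 0.124 top pts 95 mean [0.556 0.195 0.146] min [0.295 0.005 0.11 ] max [0.572 0.232 1.469]
[190 194  39   9 180] [208.7 197.7] z95 0.087 top pts 119 mean [0.512 0.19  0.094] min [0.295 0.005 0.072] max [0.524 0.241 1.469]
blue
[ 292  151   93   64 4345] [336.3 183.1] z95 0.075 top pts 4094 mean [ 0.565 -0.16   0.078] min [ 0.295 -0.293  0.06 ] max [0.656 0.005 1.469]
((337.8820495605469, 182.4722900390625), (58.137413024902344, 90.03927612304688), 85.85537719726562)
[ 0.635 -0.031  0.07 ]
[ 0.661 -0.283  0.07 ]
[ 0.497 -0.294  0.07 ]
[ 0.473 -0.046  0.07 ]
```

View pics/crop1.png

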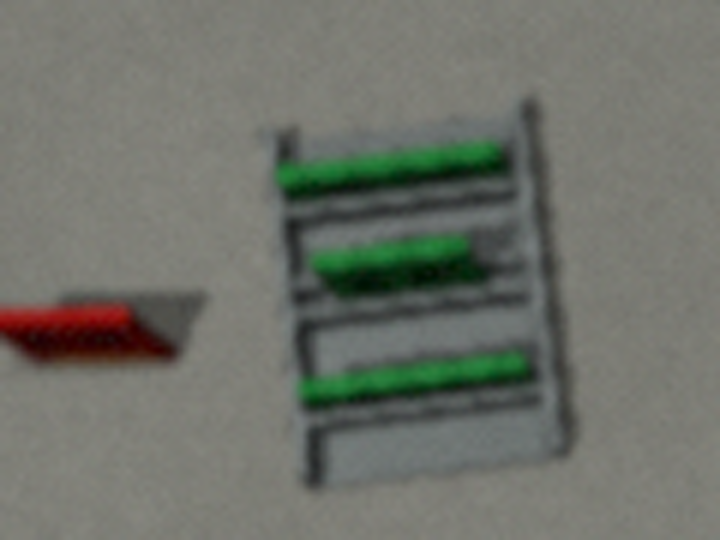

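The crop shows three green cards in the meant rack. The middle one (crop 400,265; full frame about 206,178) is narrower and its top is at z≈0.12, against about 0.085 for the other two, so it is the tall card. The red card at the left is a look-alike. Next I'll move above the tall card.

send_rows(increments=[{"dz":-0.033,"jaw":0.06},{"dz":-0.033},{"dz":-0.033},{"dx":-0.036,"dy":-0.0253},{"dx":-0.036,"dy":-0.0253},{"dx":-0.036,"dy":-0.0253},{"dx":-0.036,"dy":-0.0253},{"dx":-0.036,"dy":-0.0253},{"dx":-0.036,"dy":-0.0253},{"dx":-0.036,"dy":-0.0253},{"dx":-0.036,"dy":-0.0253},{"dx":-0.036,"dy":-0.0253}])

```text
$.increments[0]: bad value
```

send_rows(increments=[{"dx":-0.036,"dy":-0.0253},{"dx":-0.036,"dy":-0.0253},{"dx":-0.036,"dy":-0.0253},{"dx":-0.036,"dy":-0.0253},{"dx":-0.036,"dy":-0.0253},{"az":8},{"az":8},{"az":8},{"az":8},{"az":8},{"az":8},{"az":8}])

```text
$.increments[0]: bad value
```

send_rows(increments=[{"az":8},{"az":6.7},{},{}])

```text
$.increments[0]: bad value
```

```bash
python3 - <<'E'
from h import *
o=bot.get_obs(); print(o['time'],o['tool_pos'],np.round(o['tool_rot'],3).tolist(),np.round(o['qpos'],2),o['finger_gap'])
im,d=viewer.grab_frame('wrist'); np.savez('f_w1',im=im,d=d,R=o['tool_rot'],p=o['tool_pos']); cv2.imwrite('pics/w1.png',im[...,::-1])
print(viewer.camera_params('wrist'))
E
```

```text
0.1 [0.15499219 0.65655435 0.20484594] [[-0.973, 0.23, -0.0], [0.23, 0.973, -0.001], [-0.0, -0.001, -1.0]] [-1.49  0.43  0.07  1.61 -0.03  1.11 -0.07] 0.09382222610412462
{'fx': 363.91462013341135, 'fy': 363.91462013341135, 'cx': 279.94364700546816, 'cy': 205.35106043513915, 'k1': -0.011954276583327355, 'tool_from_camera': array([[-1.37073805e-04, -9.59932182e-01, -2.80232381e-01,
         8.24579380e-02],
       [ 9.99998748e-01, -5.73420272e-04,  1.47510055e-03,
         1.45725733e-03],
       [-1.57668742e-03, -2.80231828e-01,  9.59931058e-01,
        -1.79914843e-01],
       [ 0.00000000e+00,  0.00000000e+00,  0.00000000e+00,
         1.00000000e+00]])}
```

View pics/w1.png

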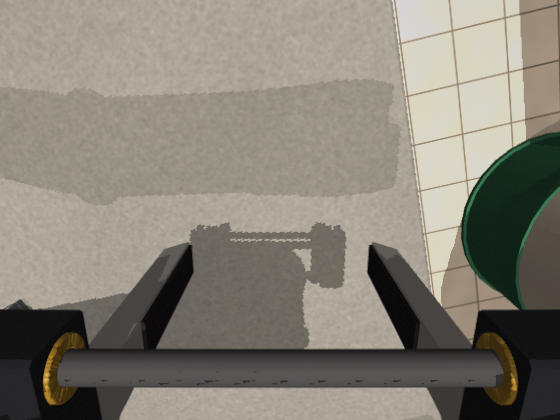

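The moves were refused because every row needs all seven fields, so the arm hasn't moved. The picture shows only the wrist view at the start pose, with the finger tips near (190,245) and (370,245). Resending.

send_rows(increments=[{"ax":0,"ay":0,"az":0,"dx":0,"dy":0,"dz":-0.033,"jaw":0.06},{"ax":0,"ay":0,"az":0,"dx":0,"dy":0,"dz":-0.033,"jaw":0.06},{"ax":0,"ay":0,"az":0,"dx":0,"dy":0,"dz":-0.033,"jaw":0.06},{"ax":0,"ay":0,"az":0,"dx":-0.036,"dy":-0.0253,"dz":0,"jaw":0.06},{"ax":0,"ay":0,"az":0,"dx":-0.036,"dy":-0.0253,"dz":0,"jaw":0.06},{"ax":0,"ay":0,"az":0,"dx":-0.036,"dy":-0.0253,"dz":0,"jaw":0.06},{"ax":0,"ay":0,"az":0,"dx":-0.036,"dy":-0.0253,"dz":0,"jaw":0.06},{"ax":0,"ay":0,"az":0,"dx":-0.036,"dy":-0.0253,"dz":0,"jaw":0.06},{"ax":0,"ay":0,"az":0,"dx":-0.036,"dy":-0.0253,"dz":0,"jaw":0.06},{"ax":0,"ay":0,"az":0,"dx":-0.036,"dy":-0.0253,"dz":0,"jaw":0.06},{"ax":0,"ay":0,"az":0,"dx":-0.036,"dy":-0.0253,"dz":0,"jaw":0.06},{"ax":0,"ay":0,"az":0,"dx":-0.036,"dy":-0.0253,"dz":0,"jaw":0.06}], force=30)

```text
time: 1.35
tool_pos: [0.4189, 0.3592, 0.3045]
tool_rot: [[-0.973, 0.23, -0.0], [0.23, 0.973, 0.0], [0.0, 0.0, -1.0]]
contact_force: [0.4, 0.4, -0.8]
finger_gap: 0.0599
gripper_force: 0.0
```

send_rows(increments=[{"ax":0,"ay":0,"az":0,"dx":-0.036,"dy":-0.0253,"dz":0,"jaw":0.06},{"ax":0,"ay":0,"az":0,"dx":-0.036,"dy":-0.0253,"dz":0,"jaw":0.06},{"ax":0,"ay":0,"az":0,"dx":-0.036,"dy":-0.0253,"dz":0,"jaw":0.06},{"ax":0,"ay":0,"az":0,"dx":-0.036,"dy":-0.0253,"dz":0,"jaw":0.06},{"ax":0,"ay":0,"az":0,"dx":-0.036,"dy":-0.0253,"dz":0,"jaw":0.06},{"ax":0,"ay":0,"az":8,"dx":0,"dy":0,"dz":0,"jaw":0.06},{"ax":0,"ay":0,"az":8,"dx":0,"dy":0,"dz":0,"jaw":0.06},{"ax":0,"ay":0,"az":8,"dx":0,"dy":0,"dz":0,"jaw":0.06},{"ax":0,"ay":0,"az":8,"dx":0,"dy":0,"dz":0,"jaw":0.06},{"ax":0,"ay":0,"az":8,"dx":0,"dy":0,"dz":0,"jaw":0.06},{"ax":0,"ay":0,"az":8,"dx":0,"dy":0,"dz":0,"jaw":0.06},{"ax":0,"ay":0,"az":8,"dx":0,"dy":0,"dz":0,"jaw":0.06}])

```text
time: 2.55
tool_pos: [0.5641, 0.1964, 0.3043]
tool_rot: [[-0.348, 0.937, -0.0], [0.937, 0.348, -0.0], [-0.0, -0.0, -1.0]]
contact_force: [0.4, 0.5, -0.2]
finger_gap: 0.0599
gripper_force: 0.0
```

send_rows(increments=[{"ax":0,"ay":0,"az":8,"dx":0,"dy":0,"dz":0,"jaw":0.06},{"ax":0,"ay":0,"az":6.7,"dx":0,"dy":0,"dz":0,"jaw":0.06},{"ax":0,"ay":0,"az":0,"dx":0,"dy":0,"dz":0,"jaw":0.06},{"ax":0,"ay":0,"az":0,"dx":0,"dy":0,"dz":0,"jaw":0.06}])

```text
time: 2.95
tool_pos: [0.5641, 0.1965, 0.3043]
tool_rot: [[-0.109, 0.994, -0.0], [0.994, 0.109, -0.0], [-0.0, -0.0, -1.0]]
contact_force: [1.2, 0.2, 0.2]
finger_gap: 0.0597
gripper_force: 0.0
```

```bash
cat > meas.py <<'E'
from h import *
import sys
def green(tag,lo,hi):
    o=bot.get_obs(); C=cam('wrist',o); im,d=viewer.grab_frame('wrist'); cv2.imwrite(f'pics/{tag}.png',im[...,::-1])
    np.savez('f_'+tag,im=im,d=d)
    print('t',o['time'],'tcp',np.round(o['tool_pos'],4),'yaw_y',np.degrees(np.arctan2(o['tool_rot'][1][1],o['tool_rot'][0][1])).round(2),np.round(o['qpos'],2))
    m=cv2.inRange(cv2.cvtColor(im,cv2.COLOR_RGB2HSV),(45,100,40),(80,255,255)); n,l,s,c=cv2.connectedComponentsWithStats(m)
    for i in range(1,n):
        if s[i,4]<40: continue
        ys,xs=np.where((l==i)&(d>.02)); P=np.array([pt(C,x,y,d) for x,y in zip(xs,ys)])
        T=P[(P[:,2]>lo)&(P[:,2]<hi)]
        print(c[i].round(),s[i].tolist(),'zmax',np.percentile(P[:,2],99).round(3) if len(P) else None)
        if len(T)>10:
            r=cv2.minAreaRect((T[:,:2]*1000).astype(np.float32)); b=cv2.boxPoints(r); e=[b[1]-b[0],b[2]-b[1]]; e=max(e,key=np.linalg.norm); 
            print('  ctr',np.round(r[0],1),'size',np.round(r[1],1),'long dir deg',np.degrees(np.arctan2(e[1],e[0])).round(2)%180, 'z',T[:,2].mean().round(3))
if __name__=='__main__': green(sys.argv[1],float(sys.argv[2]),float(sys.argv[3]))
E
python3 meas.py w2 .113 .13
```

```text
t 2.95 tcp [0.5641 0.1965 0.3043] yaw_y 6.24 [-0.94  0.25  0.61  1.69 -0.15  1.25 -0.18]
[322. 165.] [316, 119, 13, 96, 1000] zmax 0.086
[237. 170.] [228, 123, 18, 96, 997] zmax 0.086
[279. 173.] [275, 135, 10, 77, 565] zmax 0.122
  ctr [562.7 202.4] size [ 7.3 69.2] long dir deg 98.86 z 0.121
```

View pics/w2.png

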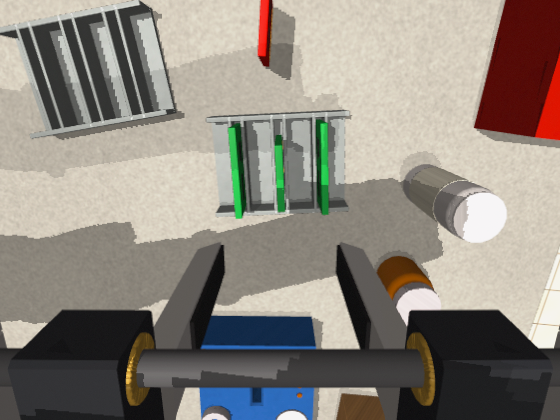

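The wrist view shows the rack at (280,160), with the tall card in the middle at (279,173) and the wide cards at (237,170) and (322,165). The tall card measures 7×69 mm with its top at 0.121 m, which fits. I'll align and descend partway.

send_rows(increments=[{"ax":0,"ay":0,"az":-2.6,"dx":0.006,"dy":-0.001,"dz":0.02,"jaw":0.045},{"ax":0,"ay":0,"az":0,"dx":0,"dy":0,"dz":0.03,"jaw":0.045},{"ax":0,"ay":0,"az":0,"dx":0,"dy":0,"dz":0.03,"jaw":0.045},{"ax":0,"ay":0,"az":0,"dx":0,"dy":0,"dz":0.03,"jaw":0.045},{"ax":0,"ay":0,"az":0,"dx":0,"dy":0,"dz":0.03,"jaw":0.045},{"ax":0,"ay":0,"az":0,"dx":0,"dy":0,"dz":0,"jaw":0.045},{"ax":0,"ay":0,"az":0,"dx":0,"dy":0,"dz":0,"jaw":0.045}])

```text
time: 3.7
tool_pos: [0.5628, 0.202, 0.1651]
tool_rot: [[-0.151, 0.989, -0.0], [0.989, 0.151, -0.0], [-0.0, -0.0, -1.0]]
contact_force: [-0.5, -0.1, 1.3]
finger_gap: 0.0451
gripper_force: 0.0
```

```bash
python3 meas.py w3 .113 .13
```

```text
t 3.7 tcp [0.5628 0.202  0.1651] yaw_y 8.68 [-0.89  0.38  0.56  1.85 -0.24  0.98 -0.08]
[217. 192.] [205, 137, 26, 114, 1946] zmax 0.086
[343. 191.] [331, 136, 25, 115, 1994] zmax 0.086
[280. 218.] [274, 155, 13, 125, 1458] zmax 0.122
  ctr [562.7 202.1] size [ 7.2 69.5] long dir deg 98.85 z 0.12
```

send_rows(increments=[{"ax":0,"ay":0,"az":-0.2,"dx":0,"dy":0,"dz":0.03,"jaw":0.045},{"ax":0,"ay":0,"az":0,"dx":0,"dy":0,"dz":0.03,"jaw":0.045},{"ax":0,"ay":0,"az":0,"dx":0,"dy":0,"dz":0.03,"jaw":0.045},{"ax":0,"ay":0,"az":0,"dx":0,"dy":0,"dz":0,"jaw":0.045},{"ax":0,"ay":0,"az":0,"dx":0,"dy":0,"dz":0,"jaw":0.0},{"ax":0,"ay":0,"az":0,"dx":0,"dy":0,"dz":0,"jaw":0.0},{"ax":0,"ay":0,"az":0,"dx":0,"dy":0,"dz":0,"jaw":0.0},{"ax":0,"ay":0,"az":0,"dx":0,"dy":0,"dz":0,"jaw":0.0},{"ax":0,"ay":0,"az":0,"dx":0,"dy":0,"dz":0,"jaw":0.0}], force=30)

```text
time: 4.65
tool_pos: [0.5628, 0.2024, 0.0751]
tool_rot: [[-0.153, 0.988, 0.001], [0.988, 0.153, 0.0], [0.0, 0.001, -1.0]]
contact_force: [-0.7, -0.3, 0.2]
finger_gap: 0.0088
gripper_force: 0.0
```

send_rows(increments=[{"ax":0,"ay":0,"az":0,"dx":0,"dy":0,"dz":0,"jaw":0.0},{"ax":0,"ay":0,"az":0,"dx":0,"dy":0,"dz":0,"jaw":0.0},{"ax":0,"ay":0,"az":0,"dx":0,"dy":0,"dz":-0.01,"jaw":0.0},{"ax":0,"ay":0,"az":0,"dx":0,"dy":0,"dz":-0.02,"jaw":0.0},{"ax":0,"ay":0,"az":0,"dx":0,"dy":0,"dz":-0.025,"jaw":0.0},{"ax":0,"ay":0,"az":0,"dx":0,"dy":0,"dz":-0.025,"jaw":0.0},{"ax":0,"ay":0,"az":0,"dx":0,"dy":0,"dz":-0.025,"jaw":0.0},{"ax":0,"ay":0,"az":0,"dx":0,"dy":0,"dz":-0.025,"jaw":0.0},{"ax":0,"ay":0,"az":0,"dx":0,"dy":0,"dz":-0.02,"jaw":0.0},{"ax":0,"ay":0,"az":0,"dx":0,"dy":0,"dz":-0.01,"jaw":0.0},{"ax":0,"ay":0,"az":0,"dx":0,"dy":0,"dz":0,"jaw":0.0},{"ax":0,"ay":0,"az":0,"dx":0,"dy":0,"dz":0,"jaw":0.0}])

```text
time: 5.85
tool_pos: [0.5622, 0.2022, 0.2338]
tool_rot: [[-0.153, 0.988, -0.001], [0.988, 0.153, -0.0], [-0.0, -0.001, -1.0]]
contact_force: [-0.0, 0.8, -1.2]
finger_gap: 0.0082
gripper_force: 30.0
```

```bash
python3 meas.py w4 .2 .3; python3 - <<'E'
from h import *
im,d=viewer.grab_frame('top'); np.savez('f_top2',im=im,d=d); cv2.imwrite('pics/top2.png',cv2.resize(im[130:230,180:400],None,fx=3.6,fy=3.6,interpolation=cv2.INTER_CUBIC)[...,::-1])
E
```

```text
t 5.85 tcp [0.5622 0.2022 0.2338] yaw_y 8.83 [-0.93  0.31  0.59  1.78 -0.19  1.11 -0.12]
[230. 186.] [221, 131, 19, 114, 1468] zmax 0.086
[332. 185.] [323, 131, 18, 114, 1499] zmax 0.086
[280. 266.] [270, 175, 21, 175, 3094] zmax 0.281
  ctr [561.8 209.2] size [ 9.1 55.7] long dir deg 99.33 z 0.272
```

View pics/top2.png

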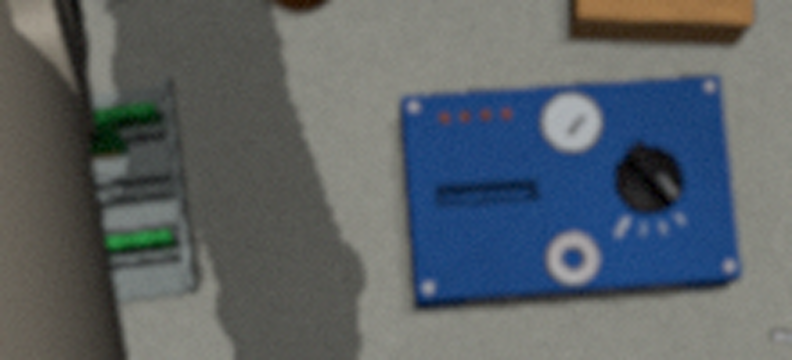

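The crop shows the card lifted out. The tester slot is at crop (488,190), the dial at (650,180) with its white line pointing lower right to (665,180), the marks below it, and the bearing at (573,258). I'll move so the wrist camera sees the slot.

send_rows(increments=[{"ax":0,"ay":0,"az":0,"dx":-0.033,"dy":-0.005,"dz":0,"jaw":0.0},{"ax":0,"ay":0,"az":0,"dx":-0.033,"dy":-0.005,"dz":0,"jaw":0.0},{"ax":0,"ay":0,"az":0,"dx":-0.033,"dy":-0.005,"dz":0,"jaw":0.0},{"ax":0,"ay":0,"az":0,"dx":-0.033,"dy":-0.005,"dz":0,"jaw":0.0},{"ax":0,"ay":0,"az":0,"dx":-0.033,"dy":-0.005,"dz":0,"jaw":0.0},{"ax":0,"ay":0,"az":0,"dx":-0.033,"dy":-0.005,"dz":0,"jaw":0.0},{"ax":0,"ay":0,"az":0,"dx":-0.033,"dy":-0.005,"dz":0,"jaw":0.0},{"ax":0,"ay":0,"az":0,"dx":-0.033,"dy":-0.005,"dz":0,"jaw":0.0},{"ax":0,"ay":0,"az":0,"dx":-0.033,"dy":-0.005,"dz":0,"jaw":0.0},{"ax":0,"ay":0,"az":0,"dx":-0.033,"dy":-0.005,"dz":0,"jaw":0.0},{"ax":0,"ay":0,"az":0,"dx":-0.033,"dy":-0.005,"dz":0,"jaw":0.0},{"ax":0,"ay":0,"az":0,"dx":-0.033,"dy":-0.005,"dz":0,"jaw":0.0}])

```text
time: 7.15
tool_pos: [0.5635, -0.1995, 0.2336]
tool_rot: [[-0.153, 0.988, -0.001], [0.988, 0.153, -0.0], [0.0, -0.001, -1.0]]
contact_force: [0.3, 0.4, -0.3]
finger_gap: 0.0078
gripper_force: 30.0
```

send_rows(increments=[{"ax":0,"ay":0,"az":0,"dx":0,"dy":0,"dz":0,"jaw":0.0},{"ax":0,"ay":0,"az":0,"dx":0,"dy":0,"dz":0,"jaw":0.0}])

```text
time: 7.35
tool_pos: [0.5634, -0.199, 0.2336]
tool_rot: [[-0.151, 0.988, -0.002], [0.988, 0.151, -0.0], [-0.0, -0.002, -1.0]]
contact_force: [0.2, 1.2, -1.0]
finger_gap: 0.0083
gripper_force: 30.0
```

```bash
python3 meas.py w5 .2 .3
```

```text
t 7.35 tcp [ 0.5634 -0.199   0.2336] yaw_y 8.71 [-0.35  0.34  0.74  1.78 -0.25  1.12  0.62]
[280. 265.] [270, 175, 21, 175, 3186] zmax 0.281
  ctr [ 563.1 -192. ] size [ 9.2 55.7] long dir deg 99.07 z 0.271
```

View pics/w5.png

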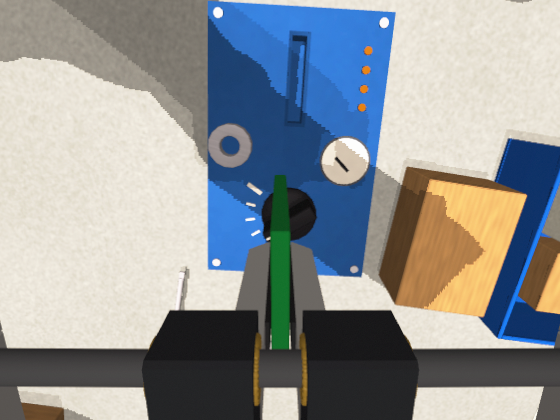

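The slot's outer frame spans (291,31) to (303,123), the dial is at (290,213), and its longest mark is at (254,188). I'll compute the slot pose from the outline on the z=0.07 plane, with the corner screws as a check.

```bash
python3 - <<'E'
from h import *
f=np.load('f_w5.npz'); im,d=f['im'],f['d']; C=cam('wrist')
x0,y0,x1,y1=278,20,322,135
v=im[y0:y1,x0:x1,2]; print('blue lvl',np.median(v))
def rect(P):
    r=cv2.minAreaRect((P[:,:2]*1000).astype(np.float32)); b=cv2.boxPoints(r); e=max([b[1]-b[0],b[2]-b[1]],key=np.linalg.norm)
    return np.round(r[0],1),np.round(r[1],1),np.degrees(np.arctan2(e[1],e[0])).round(2)%180
for th in (.6,.75,.85):
    m=(v<th*np.median(v)).astype(np.uint8); n,l,s,c=cv2.connectedComponentsWithStats(m); i=1+s[1:,4].argmax()
    ys,xs=np.where(l==i); P=np.array([plane(C,x+x0,y+y0,.07) for x,y in zip(xs,ys)]); print(th,s[i],rect(P))
D=np.array([[*pt(C,x,y,d),x,y] for y in range(y0,y1) for x in range(x0,x1) if d[y,x]>0]); L=D[D[:,2]<.064]; print('deep',len(L),'top z',np.median(D[:,2]).round(4),np.median(L[:,2]).round(3)); 
P=np.array([plane(C,x,y,.07) for x,y in L[:,3:]]); print(rect(P))
# outline of tester, corner screws
h=cv2.cvtColor(im,cv2.COLOR_RGB2HSV); w=cv2.inRange(h,(0,0,170),(179,60,255)); S=[]
for u,vv in ((218,13),(384,22),(216,263),(353,269)):
    a=w[max(vv-8,0):vv+9,u-8:u+9]; n,l,s,c=cv2.connectedComponentsWithStats(a); k=1+s[1:,4].argmax(); q=c[k]+[u-8,max(vv-8,0)]; S.append(plane(C,*q,.071)); print(q.round(1),s[k,4],S[-1].round(4))
S=np.array(S); y=(S[0]+S[1]-S[2]-S[3])/2; print('screw yaw',np.degrees(np.arctan2(y[1],y[0])).round(2),'ctr',S.mean(0).round(4),'slot',(S.mean(0)+y/np.linalg.norm(y)*.065).round(4),'dial',(S.mean(0)-y/np.linalg.norm(y)*.06).round(4))
E
```

```text
blue lvl 185.0
0.6 [  6  79  22  28 281] (array([ 565.8, -124.6]), array([19.3, 24. ]), np.float32(98.81))
0.75 [   0   15   44  100 1866] (array([ 567.1, -101. ]), array([40. , 84.7]), np.float32(98.81))
0.85 [   0   12   44  103 2114] (array([566.9, -99.9]), array([40. , 87.1]), np.float32(98.81))
deep 1234 top z 0.0702 0.035
(array([561. , -96.8]), array([16.2, 73.8]), np.float32(95.77))
[217.7  12.1] 86 [ 0.4874 -0.0524  0.071 ]
[383.8  22.2] 80 [ 0.6291 -0.0383  0.071 ]
[216. 262.] 49 [ 0.5104 -0.2837  0.071 ]
[353.8 269.1] 32 [ 0.652  -0.2698  0.071 ]
screw yaw 95.66 ctr [ 0.5697 -0.1611  0.071 ] slot [ 0.5633 -0.0964  0.071 ] dial [ 0.5757 -0.2208  0.071 ]
```

send_rows(increments=[{"ax":0,"ay":0,"az":0,"dx":0.0254,"dy":0.0037,"dz":0,"jaw":0.0},{"ax":0,"ay":0,"az":0,"dx":0.0254,"dy":0.0037,"dz":0,"jaw":0.0},{"ax":0,"ay":0,"az":0,"dx":0.0254,"dy":0.0037,"dz":0,"jaw":0.0},{"ax":0,"ay":0,"az":3.1,"dx":0.0254,"dy":0.0037,"dz":0,"jaw":0.0},{"ax":0,"ay":0,"az":0,"dx":0,"dy":0,"dz":0.025,"jaw":0.0},{"ax":0,"ay":0,"az":0,"dx":0,"dy":0,"dz":0.025,"jaw":0.0},{"ax":0,"ay":0,"az":0,"dx":0,"dy":0,"dz":0.02,"jaw":0.0},{"ax":0,"ay":0,"az":0,"dx":0,"dy":0,"dz":0.01,"jaw":0.0},{"ax":0,"ay":0,"az":0,"dx":0,"dy":0,"dz":0,"jaw":0.0},{"ax":0,"ay":0,"az":0,"dx":0,"dy":0,"dz":0,"jaw":0.0},{"ax":0,"ay":0,"az":0,"dx":0,"dy":0,"dz":0,"jaw":0.0}])

```text
time: 8.5
tool_pos: [0.5636, -0.0956, 0.1554]
tool_rot: [[-0.1, 0.995, 0.001], [0.995, 0.1, 0.0], [-0.0, 0.001, -1.0]]
contact_force: [0.2, 0.7, -1.0]
finger_gap: 0.0081
gripper_force: 30.0
```

```bash
python3 meas.py w6 .15 .3; python3 - <<'E'
from h import *
C=cam('wrist')
im=cv2.imread('pics/w6.png'); c=im[120:360,180:380]; cv2.imwrite('pics/w6c.png',cv2.resize(c,None,fx=2.5,fy=2.5))
E
```

```text
t 8.5 tcp [ 0.5636 -0.0956  0.1554] yaw_y 5.72 [-0.49  0.37  0.69  1.92 -0.29  0.95  0.43]
[280. 267.] [270, 175, 21, 175, 3161] zmax 0.203
  ctr [563.4 -88.8] size [ 9.2 55.8] long dir deg 95.4 z 0.197
```

View pics/w6c.png

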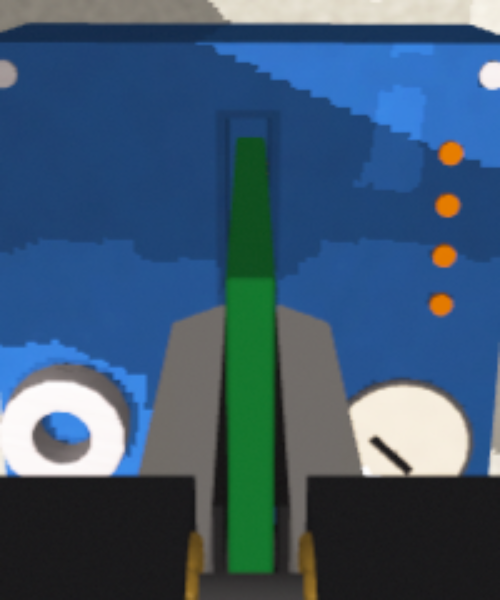

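The card's lower end is at crop (251,137), inside the slot opening whose sides are x 229–268 and whose end is at y≈118. That puts the card about 1 mm off to tool +y. I'll check the lengthwise position numerically.

```bash
python3 - <<'E'
from h import *
C=cam('wrist'); o=bot.get_obs(); p=np.array(o['tool_pos']); R=np.array(o['tool_rot'])
t=lambda X:(R.T@(X-p)*1000).round(1)
for u,v,z in ((279.4,168,.07),(271.6,168,.07),(287.2,168,.07),(274.8,174.8,.0883),(286.4,174.8,.0883)): print(u,v,t(plane(C,u,v,z)))
print('slot est',t(np.array([.5628,-.0965,.07])))
E
```

```text
279.4 168 [35.1 -0.3 85.4]
271.6 168 [35.1 -6.1 85.4]
287.2 168 [35.1  5.4 85.4]
274.8 174.8 [33.7 -3.5 67.1]
286.4 174.8 [33.7  4.5 67.1]
slot est [-0.8 -1.  85.4]
```

send_rows(increments=[{"ax":0,"ay":0,"az":0,"dx":-0.0006,"dy":-0.001,"dz":0.005,"jaw":0.0},{"ax":0,"ay":0,"az":0,"dx":0,"dy":0,"dz":0.005,"jaw":0.0},{"ax":0,"ay":0,"az":0,"dx":0,"dy":0,"dz":0.005,"jaw":0.0},{"ax":0,"ay":0,"az":0,"dx":0,"dy":0,"dz":0.005,"jaw":0.0},{"ax":0,"ay":0,"az":0,"dx":0,"dy":0,"dz":0.005,"jaw":0.0},{"ax":0,"ay":0,"az":0,"dx":0,"dy":0,"dz":0.005,"jaw":0.0},{"ax":0,"ay":0,"az":0,"dx":0,"dy":0,"dz":0,"jaw":0.0}])

```text
time: 9.25
tool_pos: [0.5617, -0.0963, 0.1237]
tool_rot: [[-0.1, 0.995, -0.001], [0.995, 0.1, -0.0], [-0.0, -0.001, -1.0]]
contact_force: [-0.3, -0.3, -0.5]
finger_gap: 0.0078
gripper_force: 30.0
```

Card bottom is now at about 0.056, 14 mm inside the slot, with no contact force. Continuing down.

send_rows(increments=[{"ax":0,"ay":0,"az":0,"dx":0,"dy":0,"dz":0.005,"jaw":0.0},{"ax":0,"ay":0,"az":0,"dx":0,"dy":0,"dz":0.005,"jaw":0.0},{"ax":0,"ay":0,"az":0,"dx":0,"dy":0,"dz":0.005,"jaw":0.0},{"ax":0,"ay":0,"az":0,"dx":0,"dy":0,"dz":0.004,"jaw":0.0},{"ax":0,"ay":0,"az":0,"dx":0,"dy":0,"dz":0.002,"jaw":0.0},{"ax":0,"ay":0,"az":0,"dx":0,"dy":0,"dz":0.001,"jaw":0.0},{"ax":0,"ay":0,"az":0,"dx":0,"dy":0,"dz":0,"jaw":0.0},{"ax":0,"ay":0,"az":0,"dx":0,"dy":0,"dz":0,"jaw":0.0}])

```text
time: 10.05
tool_pos: [0.5622, -0.0963, 0.1026]
tool_rot: [[-0.1, 0.995, 0.0], [0.995, 0.1, -0.0], [-0.0, 0.0, -1.0]]
contact_force: [-0.1, -0.2, -1.2]
finger_gap: 0.0076
gripper_force: 30.0
```

send_rows(increments=[{"ax":0,"ay":0,"az":0,"dx":0,"dy":0,"dz":0.001,"jaw":0.0},{"ax":0,"ay":0,"az":0,"dx":0,"dy":0,"dz":0,"jaw":0.04},{"ax":0,"ay":0,"az":0,"dx":0,"dy":0,"dz":0,"jaw":0.04},{"ax":0,"ay":0,"az":0,"dx":0,"dy":0,"dz":0,"jaw":0.04},{"ax":0,"ay":0,"az":0,"dx":0,"dy":0,"dz":0,"jaw":0.04},{"ax":0,"ay":0,"az":0,"dx":0,"dy":0,"dz":0,"jaw":0.04},{"ax":0,"ay":0,"az":0,"dx":0,"dy":0,"dz":-0.02,"jaw":0.04},{"ax":0,"ay":0,"az":0,"dx":0,"dy":0,"dz":-0.03,"jaw":0.04},{"ax":0,"ay":0,"az":0,"dx":0,"dy":0,"dz":-0.03,"jaw":0.04},{"ax":0,"ay":0,"az":0,"dx":0,"dy":0,"dz":-0.03,"jaw":0.04},{"ax":0,"ay":0,"az":0,"dx":0,"dy":0,"dz":-0.03,"jaw":0.04}])

```text
time: 11.15
tool_pos: [0.5619, -0.0964, 0.2427]
tool_rot: [[-0.099, 0.995, -0.0], [0.995, 0.099, -0.0], [-0.0, -0.0, -1.0]]
contact_force: [0.2, 0.4, 0.0]
finger_gap: 0.04
gripper_force: 0.0
```

```bash
python3 meas.py w7 .13 .2
```

```text
t 11.15 tcp [ 0.5619 -0.0964  0.2427] yaw_y 5.7 [-0.55  0.27  0.74  1.83 -0.2   1.12  0.36]
[280. 201.] [276, 151, 10, 100, 939] zmax 0.148
  ctr [562.4 -96.9] size [ 7.2 69.9] long dir deg 95.66 z 0.146
```

The card stands home: its top is at 0.147, and its centre (562.4,−96.9) agrees with the slot. Next I'll move beside the dial and turn to face it.

send_rows(increments=[{"ax":0,"ay":0,"az":0,"dx":-0.0285,"dy":-0.0146,"dz":0,"jaw":0.04},{"ax":0,"ay":0,"az":0,"dx":-0.0285,"dy":-0.0146,"dz":0,"jaw":0.04},{"ax":0,"ay":0,"az":0,"dx":-0.0285,"dy":-0.0146,"dz":0,"jaw":0.04},{"ax":0,"ay":0,"az":0,"dx":-0.0285,"dy":-0.0146,"dz":0,"jaw":0.04},{"ax":0,"ay":0,"az":0,"dx":-0.0285,"dy":-0.0146,"dz":0,"jaw":0.04},{"ax":0,"ay":0,"az":0,"dx":-0.0285,"dy":-0.0146,"dz":0,"jaw":0.04}])

```text
time: 11.8
tool_pos: [0.4913, -0.2762, 0.2415]
tool_rot: [[-0.1, 0.995, 0.0], [0.995, 0.1, 0.0], [0.0, 0.0, -1.0]]
contact_force: [0.0, -0.5, -0.3]
finger_gap: 0.0397
gripper_force: 0.0
```

send_rows(increments=[{"ax":0,"ay":0,"az":7.8,"dx":0,"dy":0,"dz":0,"jaw":0.04},{"ax":0,"ay":0,"az":7.8,"dx":0,"dy":0,"dz":0,"jaw":0.04},{"ax":0,"ay":0,"az":7.8,"dx":0,"dy":0,"dz":0,"jaw":0.04},{"ax":0,"ay":0,"az":7.8,"dx":0,"dy":0,"dz":0,"jaw":0.04},{"ax":0,"ay":0,"az":7.8,"dx":0,"dy":0,"dz":0,"jaw":0.04},{"ax":0,"ay":0,"az":7.8,"dx":0,"dy":0,"dz":0,"jaw":0.04},{"ax":0,"ay":0,"az":7.8,"dx":0,"dy":0,"dz":0,"jaw":0.04},{"ax":0,"ay":0,"az":8.1,"dx":0,"dy":0,"dz":0,"jaw":0.04},{"ax":0,"ay":0,"az":0,"dx":0,"dy":0,"dz":0,"jaw":0.04},{"ax":0,"ay":0,"az":0,"dx":0,"dy":0,"dz":0,"jaw":0.04}])

```text
time: 12.8
tool_pos: [0.492, -0.275, 0.2414]
tool_rot: [[0.836, 0.549, -0.0], [0.549, -0.836, -0.0], [-0.0, 0.0, -1.0]]
contact_force: [-0.3, 1.5, -0.4]
finger_gap: 0.0398
gripper_force: 0.0
```

```bash
python3 meas.py w8 .13 .2; python3 - <<'E'
from h import *
f=np.load('f_w8.npz'); im,d=f['im'],f['d']; C=cam('wrist')
P=np.array([[*pt(C,x,y,d),x,y] for y in range(420) for x in range(560) if .1<d[y,x]<.4])
s=P[(np.hypot(P[:,0]-.5757,P[:,1]+.2208)<.04)]
T=s[(s[:,2]>.102)&(s[:,2]<.112)]; print(len(T),T[:,2].mean())
r=cv2.minAreaRect((T[:,:2]*1000).astype(np.float32)); b=cv2.boxPoints(r); e=max([b[1]-b[0],b[2]-b[1]],key=np.linalg.norm)
print(np.round(r[0],1),np.round(r[1],1),np.degrees(np.arctan2(e[1],e[0]))%180)
E
```

```text
t 12.8 tcp [ 0.492  -0.275   0.2414] yaw_y -56.73 [-0.44  0.35  1.06  1.86 -0.33  1.13 -0.25]
[165.  15.] [128, 0, 69, 39, 841] zmax 0.148
  ctr [ 564.2 -116.9] size [ 8.2 31.7] long dir deg 95.67 z 0.144
1097 0.10810254240025621
[ 575.1 -221.7] [50.1 14. ] 39.918552
```

View pics/w8.png

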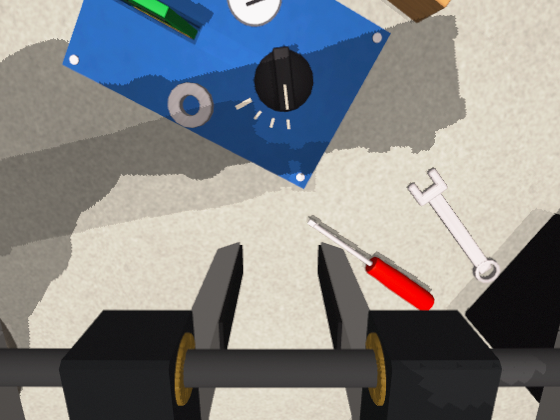

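The view shows the bar on the dial at (283,75), its white line pointing down at (286,97) to the off mark (289,124); the longest mark is at (243,103). The bar measures 50.1×14.0 mm with its top at 0.108 m, as it should be. Next I'll go over the dial and down.

send_rows(increments=[{"ax":0,"ay":0,"az":0,"dx":0.033,"dy":0.0004,"dz":0,"jaw":0.04},{"ax":0,"ay":0,"az":0,"dx":0.033,"dy":0.0004,"dz":0,"jaw":0.04},{"ax":0,"ay":0,"az":-6.6,"dx":0.0328,"dy":0.0003,"dz":0,"jaw":0.04},{"ax":0,"ay":0,"az":0,"dx":0,"dy":0,"dz":0.03,"jaw":0.04},{"ax":0,"ay":0,"az":0,"dx":0,"dy":0,"dz":0.03,"jaw":0.04},{"ax":0,"ay":0,"az":0,"dx":0,"dy":0,"dz":0.03,"jaw":0.04},{"ax":0,"ay":0,"az":0,"dx":0,"dy":0,"dz":0.02,"jaw":0.04},{"ax":0,"ay":0,"az":0,"dx":0,"dy":0,"dz":0,"jaw":0.04},{"ax":0,"ay":0,"az":0,"dx":0,"dy":0,"dz":0,"jaw":0.04}])

```text
time: 13.75
tool_pos: [0.5754, -0.2227, 0.1321]
tool_rot: [[0.77, 0.639, 0.0], [0.639, -0.77, -0.0], [-0.0, 0.0, -1.0]]
contact_force: [-0.3, 0.3, 0.3]
finger_gap: 0.0398
gripper_force: 0.0
```

```bash
python3 - <<'E'
from h import *
o=bot.get_obs(); C=cam('wrist',o); im,d=viewer.grab_frame('wrist')
P=np.array([pt(C,x,y,d) for y in range(420) for x in range(560) if .05<d[y,x]<.4])
s=P[(np.hypot(P[:,0]-.5757,P[:,1]+.2208)<.032)]; T=s[(s[:,2]>.102)&(s[:,2]<.112)]
r=cv2.minAreaRect((T[:,:2]*1000).astype(np.float32)); print(o['tool_pos'],len(T),r,cv2.boxPoints(r).round(1).tolist())
E
```

```text
[ 0.57543287 -0.22268407  0.13209807] 1787 ((575.3619384765625, -221.62620544433594), (49.85210037231445, 13.735137939453125), 39.71185302734375) [[551.7999877929688, -232.3000030517578], [560.5999755859375, -242.8000030517578], [598.9000244140625, -211.0], [590.0999755859375, -200.39999389648438]]
```

send_rows(increments=[{"ax":0,"ay":0,"az":0,"dx":0.0006,"dy":-0.0008,"dz":0.02,"jaw":0.04},{"ax":0,"ay":0,"az":0,"dx":0,"dy":0,"dz":0.02,"jaw":0.04},{"ax":0,"ay":0,"az":0,"dx":0,"dy":0,"dz":0.01,"jaw":0.04},{"ax":0,"ay":0,"az":0,"dx":0,"dy":0,"dz":0,"jaw":0.04},{"ax":0,"ay":0,"az":0,"dx":0,"dy":0,"dz":0,"jaw":0.0},{"ax":0,"ay":0,"az":0,"dx":0,"dy":0,"dz":0,"jaw":0.0},{"ax":0,"ay":0,"az":0,"dx":0,"dy":0,"dz":0,"jaw":0.0},{"ax":0,"ay":0,"az":0,"dx":0,"dy":0,"dz":0,"jaw":0.0},{"ax":0,"ay":0,"az":0,"dx":0,"dy":0,"dz":0,"jaw":0.0},{"ax":0,"ay":0,"az":0,"dx":0,"dy":0,"dz":0,"jaw":0.0}], force=50)

```text
time: 14.8
tool_pos: [0.5768, -0.2227, 0.0824]
tool_rot: [[0.77, 0.637, 0.003], [0.637, -0.77, -0.003], [0.001, 0.004, -1.0]]
contact_force: [7.2, -6.6, -3.4]
finger_gap: 0.0139
gripper_force: 50.0
```

send_rows(increments=[{"ax":0,"ay":0,"az":0,"dx":0,"dy":0.001,"dz":0,"jaw":0.0},{"ax":0,"ay":0,"az":4,"dx":0,"dy":0,"dz":0,"jaw":0.0},{"ax":0,"ay":0,"az":4,"dx":0,"dy":0,"dz":0,"jaw":0.0},{"ax":0,"ay":0,"az":4,"dx":0,"dy":0,"dz":0,"jaw":0.0},{"ax":0,"ay":0,"az":4,"dx":0,"dy":0,"dz":0,"jaw":0.0},{"ax":0,"ay":0,"az":4,"dx":0,"dy":0,"dz":0,"jaw":0.0},{"ax":0,"ay":0,"az":4,"dx":0,"dy":0,"dz":0,"jaw":0.0},{"ax":0,"ay":0,"az":0,"dx":0,"dy":0,"dz":0,"jaw":0.0}])

```text
time: 15.6
tool_pos: [0.5772, -0.2234, 0.0824]
tool_rot: [[0.964, 0.266, 0.002], [0.266, -0.964, -0.003], [0.002, 0.003, -1.0]]
contact_force: [5.7, -6.9, 0.1]
finger_gap: 0.0137
gripper_force: 50.0
```

send_rows(increments=[{"ax":0,"ay":0,"az":4,"dx":0,"dy":0,"dz":0,"jaw":0.0},{"ax":0,"ay":0,"az":4,"dx":0,"dy":0,"dz":0,"jaw":0.0},{"ax":0,"ay":0,"az":4,"dx":0,"dy":0,"dz":0,"jaw":0.0},{"ax":0,"ay":0,"az":4,"dx":0,"dy":0,"dz":0,"jaw":0.0},{"ax":0,"ay":0,"az":4,"dx":0,"dy":0,"dz":0,"jaw":0.0},{"ax":0,"ay":0,"az":4,"dx":0,"dy":0,"dz":0,"jaw":0.0},{"ax":0,"ay":0,"az":0,"dx":0,"dy":0,"dz":0,"jaw":0.0}])

```text
time: 16.3
tool_pos: [0.5772, -0.2241, 0.0824]
tool_rot: [[0.989, -0.149, 0.003], [-0.149, -0.989, -0.004], [0.003, 0.004, -1.0]]
contact_force: [6.9, -11.4, -2.4]
finger_gap: 0.0133
gripper_force: 50.0
```

send_rows(increments=[{"ax":0,"ay":0,"az":4,"dx":0,"dy":0,"dz":0,"jaw":0.0},{"ax":0,"ay":0,"az":4,"dx":0,"dy":0,"dz":0,"jaw":0.0},{"ax":0,"ay":0,"az":4,"dx":0,"dy":0,"dz":0,"jaw":0.0},{"ax":0,"ay":0,"az":4,"dx":0,"dy":0,"dz":0,"jaw":0.0},{"ax":0,"ay":0,"az":3.5,"dx":0,"dy":0,"dz":0,"jaw":0.0},{"ax":0,"ay":0,"az":0,"dx":0,"dy":0,"dz":0,"jaw":0.0},{"ax":0,"ay":0,"az":0,"dx":0,"dy":0,"dz":0,"jaw":0.0},{"ax":0,"ay":0,"az":0,"dx":0,"dy":0,"dz":0,"jaw":0.0}])

```text
time: 17.1
tool_pos: [0.577, -0.2247, 0.0824]
tool_rot: [[0.883, -0.468, 0.003], [-0.468, -0.883, -0.005], [0.005, 0.003, -1.0]]
contact_force: [6.1, -15.3, -7.1]
finger_gap: 0.0134
gripper_force: 50.0
```

```bash
cat > chk.py <<'E'
from h import *
o=bot.get_obs(); C=cam('wrist',o); im,d=viewer.grab_frame('wrist'); cv2.imwrite('pics/w9.png',im[...,::-1])
P=np.array([pt(C,x,y,d) for y in range(420) for x in range(560) if .05<d[y,x]<.4])
s=P[(np.hypot(P[:,0]-.5757,P[:,1]+.2208)<.032)]; T=s[(s[:,2]>.1045)&(s[:,2]<.112)]
T=T[((T[:,:2]-np.array(o['tool_pos'])[:2])@np.array(o['tool_rot'])[:2,0])>.010]
r=cv2.minAreaRect((T[:,:2]*1000).astype(np.float32)); print(o['time'],o['tool_pos'],'tool x yaw',np.degrees(np.arctan2(o['tool_rot'][1][0],o['tool_rot'][0][0])),'bar',len(T),r,'fit',cv2.fitLine((T[:,:2]*1000).astype(np.float32),cv2.DIST_L2,0,.01,.01).ravel(),o['ft_torque'],o['dq'])
E
python3 chk.py; python3 - <<'E'
from h import *
C=cam('top'); im,d=viewer.grab_frame('top'); cv2.imwrite('pics/top3.png',cv2.resize(im[130:230,280:400],None,fx=5,fy=5)[...,::-1])
E
```

```text
17.1 [ 0.57700194 -0.22471483  0.08239685] tool x yaw -27.93586290906326 bar 813 ((592.2827758789062, -230.76866149902344), (13.522997856140137, 12.714460372924805), 61.56984329223633) fit [ 3.5935247e-01  9.3320191e-01  5.9260693e+02 -2.3098788e+02] [-3.39806056 -1.40926083  0.16805512] [ 8.11945955e-04 -3.40166922e-04 -2.09467115e-03  1.62745714e-04
 -2.90027121e-04  2.19157688e-05  3.45999135e-05]
```

View pics/w9.png

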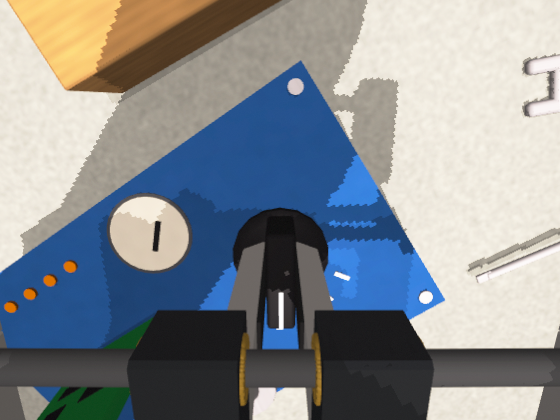

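The bar lies in line with the fingers (white line at (281,310)), turned 67.7° = 1.18 rad, and the spring torque reads 0.17 N m as expected for the third position. I'll check the card numerically after a short hold.

send_rows(increments=[{"ax":0,"ay":0,"az":0,"dx":0,"dy":0,"dz":0,"jaw":0.0},{"ax":0,"ay":0,"az":0,"dx":0,"dy":0,"dz":0,"jaw":0.0},{"ax":0,"ay":0,"az":0,"dx":0,"dy":0,"dz":0,"jaw":0.0},{"ax":0,"ay":0,"az":0,"dx":0,"dy":0,"dz":0,"jaw":0.0}])

```text
time: 17.6
tool_pos: [0.577, -0.2247, 0.0824]
tool_rot: [[0.883, -0.468, 0.003], [-0.468, -0.883, -0.005], [0.005, 0.003, -1.0]]
contact_force: [5.5, -13.7, -5.4]
finger_gap: 0.0134
gripper_force: 50.0
```

```bash
python3 - <<'E'
from h import *
for n in ('side','top'):
    C=cam(n); im,d=viewer.grab_frame(n); m=cv2.inRange(cv2.cvtColor(im,cv2.COLOR_RGB2HSV),(45,100,30),(80,255,255))
    P=np.array([pt(C,x,y,d) for y,x in zip(*np.where((m>0)&(d>.1)))])
    for nm,c in (('tall',(.5625,-.0967)),('a',(.612,.207)),('b',(.512,.195))):
        T=P[(np.hypot(P[:,0]-c[0],P[:,1]-c[1])<.06)&(P[:,2]>.03)&(P[:,2]<.2)]; T=T[(abs(T[:,0]-c[0])<.02)|(nm=='tall')]
        if len(T): print(n,nm,len(T),T.min(0).round(3),T.max(0).round(3),T.mean(0).round(3))
o=bot.get_obs(); print(o['time'],np.round(o['contact_force'],1),o['gripper_force'],o['ft_torque'])
E
```

```text
side tall 427 [ 0.553 -0.139  0.063] [ 0.608 -0.068  0.149] [ 0.559 -0.106  0.111]
side a 263 [0.598 0.152 0.038] [0.625 0.257 0.089] [0.61  0.199 0.067]
side b 265 [0.5   0.137 0.038] [0.525 0.24  0.088] [0.511 0.183 0.068]
top a 181 [0.601 0.156 0.054] [0.621 0.258 0.088] [0.61  0.206 0.078]
17.7 [  6.6 -14.5  -5. ] 49.9744176864624 [-3.39597561 -1.45692201  0.15466925]
```

The tall card is upright and home, the wide cards are unmoved, and the dial is held. Handing in.

```bash
python3 -c "
from cell import bot
print(bot.sign_off())"
```

```text
the job is handed in; nothing more can be done
None
```

The tall card stands fully home in the tester's slot and is let go, the dial is held at about 1.18 rad in the third position, and the job is handed in; the judge's result was not shown.

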